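Set the stock tags on the kit-parts rack

ROBOT

A 6-joint arm with a two-finger parallel gripper is mounted at the origin on the work surface. World frame = base frame: x ahead of the robot, y to its left, z up, the work surface at z = 0. Lengths are in m, angles in degrees, forces in N, time in s.
With the tool pointing down it reaches from about 0.3 to 0.85 m from the base axis. Payload 5.4 kg.
Tool frame: the origin (TCP) lies midway between the tips of the shut fingers; the grasp point (between the pads) lies grasp_offset behind it (grasp_offset is the distance from the TCP to the grasp point, in m); z points along the fingers, x is the direction in which the jaws open and shut, and the axes are right-handed (so a half turn about z gives the same grasp; the last joint's range is limited). The gripper opens to 85 mm and grips with 20 to 120 N. Pads are 22 mm wide; open, the fingers measure 114 mm over their backs; the gripper's body (76 mm by 85 mm) begins 54 mm behind the grasp point. The pads swing forward as they close: fully open they stand 13 mm farther back than shut.
Start: joints at [-82.34, 9.076, 91.501, -0, 79.423, -12.038], TCP at [0.194, -0.541, 0.231] pointing down, gripper open.
Joint ranges: [-166.64, 166.64], [-54.1, 131.32], [10.49, 154.53], [-73.88, 253.88], [9.74, 151.15], [-171.62, 171.62]. Speed limits (degrees/s): [147.25, 147.25, 180, 180, 180, 180].

INTERFACE

Orientations are given as a 3x3 rotation matrix whose columns are the frame's x, y, z axes.
In Python, from bench import * gives the robot as it stands.
- The arm moves only by the shell command python3 -m pendant 'ROWS' [OPENING] [FORCE]. ROWS is a JSON object of lists of equal length, an entry for each row: "slide": the shift along the tool's x, y, z in mm, a list of three; "turn": the turn about the tool's z in degrees. A call has 1 to 5 rows; each row shifts and turns the commanded pose from where the row before left it, along the tool's axes as they then stand; what a row does not reach is not made up. A row lasts 1/8 s, in which the tool goes at most 62.5 mm and 10.7 degrees, less where a joint would pass 70% of its speed; a pose out of reach is approached as far as the arm can. A call with a gripper value outside its range is refused whole. OPENING is the finger opening in mm, from 0 to 85.4, set as the call begins (- or left out, the last holds). The fingers move at their own pace and stop on an object; FORCE is the grip in N (left out, the last holds). Time passes only in rows, so rows that do not move let the fingers close. It gives the time, the measured TCP pose, the force and the opening at its end, in the units of the state.
- get_state(): the state, without advancing time (a new reading comes with each control period).
- snapshot(name): name is "scene" or "top"; returns a dict with "frame" (420x560x3 uint8, red, green, blue), "fov_y" (degrees; the focal length in pixels is half the picture's height over the tangent of half this angle, whatever the lens; pixels are square), "cx", "cy" (the principal point, pixels), "rvec" (rotation vector, rad) and "tvec" (3), from world to camera coordinates, as OpenCV has them. Camera axes: x right, y down, z forward; pixel columns grow to the right and rows downward; lengths in m; the calibration is good to about 2 mm. A picture is of the moment at which its call begins. There is no depth.
- close_job(): hands the job in, once; it reports no verdict.
The state is a dict: "t": time; "joint_positions": joint angles; "qvel": joint speeds; "joint_torque": joint torques, N m; "eef_pos": TCP position; "tcp_rot": TCP orientation; "contact_force": force on the tool from outside, world axes, zero at the start; "wrist_torque": the same for the moment, N m; "gripper_width": finger opening in m.
Only numpy, scipy, OpenCV 4.12 (cv2) and the standard library are available. Lean on these libraries where they do the work, as an engineer would, in place of code of your own. Each camera call takes 0.05 s, during which the arm holds its last target. There are 200 camera calls.

TASK

The parts bins on the rack have been topped up, but their flip tags are out of date. With a fingertip, gently push over the hinged tags that are wrong until every full bin's tag leans fully back towards its bin, showing its solid disc, and the nearly empty bin's tag leans fully forward, showing its open ring. Only push the tags, without gripping them, leave the bins and the other things on and around the rack where they stand, and finish clear of everything.

Things in the scene. Friction and masses are not known exactly. Their poses are not given: they have to be found in the camera images.
- rack: plywood rack board 320 (x) x 520 (y) x 12 mm, fixed on the table; origin at the centre of its underside; +x points from the tag row to the bin row, away from the robot. Four places at y = -180, -60, 60, 180 mm: in each a tag stand at x = -85 mm and straight behind it a bin at x = +83 mm. Fence 52 mm high along the far edge. Place and yaw vary.
- stand_a: one of four alike wooden tag stands, screwed to the rack, one before each bin; its place varies. Base 80 (x) x 78 (y) x 6 mm, two cheeks 46 mm high, two rest dowels (tops 42 mm high). Origin: centre of the underside, 12 mm above the table; +x points to its bin, axes parallel to the rack's. The hinge lies along y, 20 mm above the origin.
- tag_a (a joint): lean of the flip tag in stand_a, rad: 0 upright; +0.58 fully back on its rest, towards the bin (solid black disc face looks up: "full"); -0.58 fully forward on its rest, towards the robot (open black ring face looks up: "reorder"). Free hinge, slight friction: pushed over 0.2 rad past upright, the tag falls to its rest by itself.
- tag_a_edge (a point): middle of the free top edge of the tag in stand_a, a white plastic plate 58 mm wide, 80 mm from hinge to this edge, 6 mm thick, 45 g. When the tag lies on a rest this edge is 67 mm above the hinge and 44 mm behind or in front of it.
- stand_b: one of four alike wooden tag stands, screwed to the rack, one before each bin; its place varies. Base 80 (x) x 78 (y) x 6 mm, two cheeks 46 mm high, two rest dowels (tops 42 mm high). Origin: centre of the underside, 12 mm above the table; +x points to its bin, axes parallel to the rack's. The hinge lies along y, 20 mm above the origin.
- tag_b (a joint): lean of the flip tag in stand_b, rad: 0 upright; +0.58 fully back on its rest, towards the bin (solid black disc face looks up: "full"); -0.58 fully forward on its rest, towards the robot (open black ring face looks up: "reorder"). Free hinge, slight friction: pushed over 0.2 rad past upright, the tag falls to its rest by itself.
- tag_b_edge (a point): middle of the free top edge of the tag in stand_b, a white plastic plate 58 mm wide, 80 mm from hinge to this edge, 6 mm thick, 45 g. When the tag lies on a rest this edge is 67 mm above the hinge and 44 mm behind or in front of it.
- stand_c: one of four alike wooden tag stands, screwed to the rack, one before each bin; its place varies. Base 80 (x) x 78 (y) x 6 mm, two cheeks 46 mm high, two rest dowels (tops 42 mm high). Origin: centre of the underside, 12 mm above the table; +x points to its bin, axes parallel to the rack's. The hinge lies along y, 20 mm above the origin.
- tag_c (a joint): lean of the flip tag in stand_c, rad: 0 upright; +0.58 fully back on its rest, towards the bin (solid black disc face looks up: "full"); -0.58 fully forward on its rest, towards the robot (open black ring face looks up: "reorder"). Free hinge, slight friction: pushed over 0.2 rad past upright, the tag falls to its rest by itself.
- tag_c_edge (a point): middle of the free top edge of the tag in stand_c, a white plastic plate 58 mm wide, 80 mm from hinge to this edge, 6 mm thick, 45 g. When the tag lies on a rest this edge is 67 mm above the hinge and 44 mm behind or in front of it.
- stand_d: one of four alike wooden tag stands, screwed to the rack, one before each bin; its place varies. Base 80 (x) x 78 (y) x 6 mm, two cheeks 46 mm high, two rest dowels (tops 42 mm high). Origin: centre of the underside, 12 mm above the table; +x points to its bin, axes parallel to the rack's. The hinge lies along y, 20 mm above the origin.
- tag_d (a joint): lean of the flip tag in stand_d, rad: 0 upright; +0.58 fully back on its rest, towards the bin (solid black disc face looks up: "full"); -0.58 fully forward on its rest, towards the robot (open black ring face looks up: "reorder"). Free hinge, slight friction: pushed over 0.2 rad past upright, the tag falls to its rest by itself.
- tag_d_edge (a point): middle of the free top edge of the tag in stand_d, a white plastic plate 58 mm wide, 80 mm from hinge to this edge, 6 mm thick, 45 g. When the tag lies on a rest this edge is 67 mm above the hinge and 44 mm behind or in front of it.
- bin_balls: grey plastic picking bin, 120 (x) x 100 (y) x 76 mm, full of wooden balls, heaped to the rim; loose on the rack board; origin at the centre of its underside, 168 mm straight behind its own tag stand's origin, so there are about 60 mm free between a tag leaning back and the bin. Which place it stands in varies.
- bin_wheels: grey plastic picking bin, 120 (x) x 100 (y) x 76 mm, full of wooden wheels, heaped to the rim; loose on the rack board; origin at the centre of its underside, 168 mm straight behind its own tag stand's origin, so there are about 60 mm free between a tag leaning back and the bin. Which place it stands in varies.
- bin_cubes: grey plastic picking bin, 120 (x) x 100 (y) x 76 mm, full of wooden cubes, heaped to the rim; loose on the rack board; origin at the centre of its underside, 168 mm straight behind its own tag stand's origin, so there are about 60 mm free between a tag leaning back and the bin. Which place it stands in varies.
- bin_low: grey plastic picking bin, 120 (x) x 100 (y) x 76 mm, nearly empty: only three short dowel pieces on its floor (not full); loose on the rack board; origin at the centre of its underside, 168 mm straight behind its own tag stand's origin, so there are about 60 mm free between a tag leaning back and the bin. Which place it stands in varies.
- burr: interlocking wooden burr puzzle, 32 mm across, standing on the rack board between two tag stands; origin under its centre
- pawn: dark wooden game pawn, 24 mm across, 42 mm tall, standing on the rack board between two tag stands; origin under its centre
- mug: white mug, 80 mm across, 92 mm tall, on the table at the right end of the rack; origin under its centre
- glue: white glue bottle, 52 mm across, 150 mm tall, on the table at the left end of the rack; origin under its centre
- jar: amber glass jar, 66 mm across, 85 mm tall, on the table at the right end of the rack; origin under its centre
- pencil: flat red carpenter's pencil, about 160 x 14 x 7 mm, lying along the front edge of the rack board, before the stands; origin under its centre
- box: small cardboard box, 100 x 70 x 45 mm, on the table at the left end of the rack; origin under its centre

How it is judged:
By the outcome, as a careful person would: the job done as asked, in the order asked, and still so for the second after the job is handed in, with the robot touching nothing.
It also fails if it takes over 58 s, if anything falls off the work surface, if the arm or the gripper's body presses on something with over 40 N, if the wrist force passes 120 N, or if a joint passes its speed limit or range.

## Working session

There is one attempt and no reset: what is moved stays moved. The work goes in short steps, Python scripts to look and compute and a shell command to move; the robot and the scene stay as the last step left them, time stands still between calls to the robot, and variables do not carry over. Pictures are saved under pics/ and viewed, about 8 in all and at most 12, crops included, and the job is handed in when it is done.

```bash
mkdir -p pics; cat > h.py <<'E'
from bench import *
import numpy as np, cv2
def snap(n,f):
    s=snapshot(n); cv2.imwrite(f,s["frame"][:,:,::-1]); return s
def cam(s):
    h=s["frame"].shape[0]; f=h/2/np.tan(np.radians(s["fov_y"])/2)
    K=np.array([[f,0,s["cx"]],[0,f,s["cy"]],[0,0,1.]]); R=cv2.Rodrigues(np.array(s["rvec"],float))[0]
    return K,R,np.array(s["tvec"],float).ravel()
def onplane(s,u,v,z):
    K,R,t=cam(s); d=R.T@np.linalg.solve(K,[u,v,1.]); c=-R.T@t
    return c+d*(z-c[2])/d[2]
def proj(s,p):
    K,R,t=cam(s); q=K@(R@np.array(p,float)+t); return q[:2]/q[2]
E
python3 - <<'E'
from h import *
for n in("scene","top"):
    s=snap(n,f"pics/{n}0.png"); print(n,s["fov_y"],s["cx"],s["cy"],-cam(s)[1].T@cam(s)[2])
st=get_state();print(st["t"],st["eef_pos"],np.round(st["tcp_rot"],3),st["gripper_width"])
E
```

```text
scene 55.260062742121846 281.3258219472341 212.38283901753246 [ 0.88501831 -0.40160913  0.77681826]
top 50.183665246662486 281.4743167000932 210.0191244003216 [0.5236176  0.00551037 1.17958017]
0.1 [ 0.19371413 -0.54079571  0.23039636] [[ 0.337 -0.941 -0.   ]
 [-0.941 -0.337  0.002]
 [-0.002 -0.    -1.   ]] 0.08531487386730302
```

View pics/top0.png

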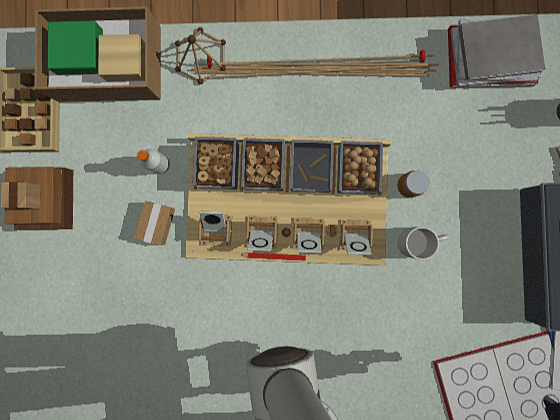

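View pics/scene0.png

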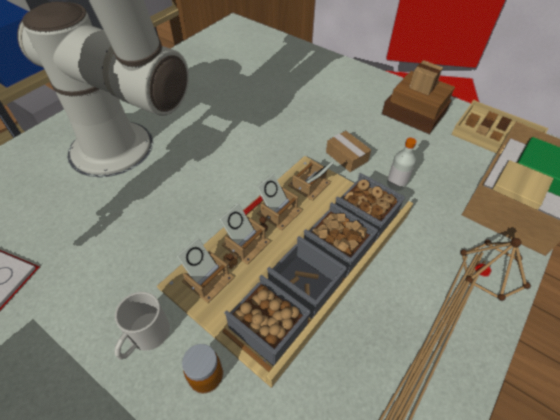

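The bins from left to right are wheels, cubes, low and balls. The wheels tag shows its disc at (212,219). The cubes (260,242), low (309,244) and balls (358,245) tags show rings. I'll zoom in to confirm this and measure the rack.

```bash
python3 - <<'E'
from h import *
s=snapshot("top"); f=s["frame"]
cv2.imwrite("pics/z1.png",cv2.resize(f[125:275,180:400,::-1],None,fx=3.6,fy=3.6,interpolation=cv2.INTER_CUBIC))
hsv=cv2.cvtColor(f,cv2.COLOR_RGB2HSV)
m=cv2.inRange(hsv,(12,50,110),(28,200,255)); m[:125]=0;m[275:]=0;m[:,:180]=0;m[:,395:]=0
c=np.argwhere(m)[:,::-1]
# front edge: lowest mask pixel per column, left/right edges per row
fe=np.array([(u,c[c[:,0]==u][:,1].max()) for u in range(200,375,5)],np.float32)
vx,vy,x0,y0=cv2.fitLine(fe,cv2.DIST_HUBER,0,.01,.01).ravel()
print("front",vy/vx,[ (u,y0+(u-x0)*vy/vx) for u in (190,380)])
for v in range(200,256,8):
    r=c[c[:,1]==v][:,0]; print(v,r.min(),r.max())
a,b=[onplane(s,u,y0+(u-x0)*vy/vx,.012) for u in (190,380)]
print(a,b,np.degrees(np.arctan2(*(a-b)[:2])))
E
```

```text
front 0.037928596 [(190, np.float32(257.0825)), (380, np.float32(264.2889))]
200 188 386
208 188 385
216 189 385
224 187 385
232 187 384
240 186 372
248 186 346
[0.46292242 0.27835349 0.012     ] [ 0.4378439  -0.21402962  0.012     ] 2.9157233472810726
```

View pics/z1.png

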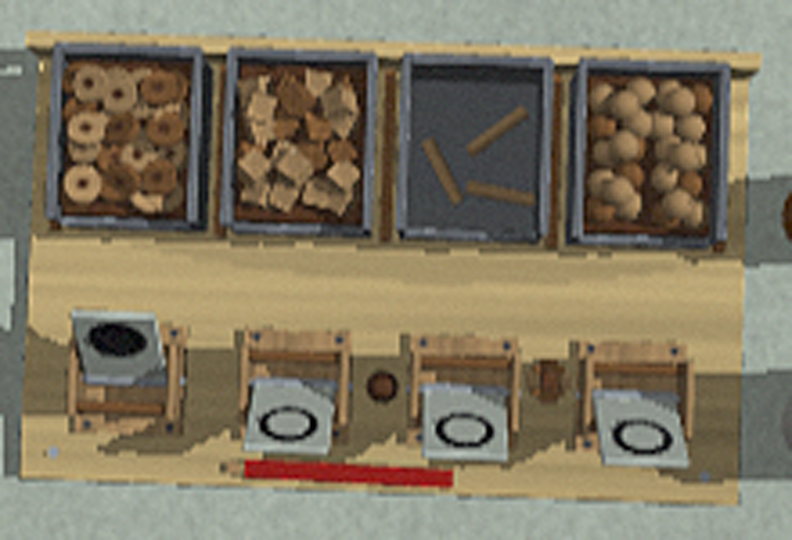

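The zoom shows the wheels tag already back with its disc up, and the low tag already forward with its ring up, so both are right. The cubes and balls tags are forward with rings, so both are wrong. Next I'll work out the push geometry.

```bash
python3 - <<'E'
from h import *
s=snapshot("top")
P=lambda x,y,z: onplane(s,180+(x+.5)/3.6-.5,125+(y+.5)/3.6-.5,z)
fl,fr=P(20,480,.012),P(738,503,.012)
yv=(fl-fr)[:2]; L=np.hypot(*yv); yv/=L; xv=np.array([yv[1],-yv[0]])
o=(fl+fr)[:2]/2+.16*xv
print("L",L,"yaw",np.degrees(np.arctan2(-yv[0],yv[1])),"o",o)
st=get_state(); p=np.array(st["eef_pos"]); R=np.array(st["tcp_rot"])
for n,y,c in(("cubes",.06,[(247,451),(331,454)]),("balls",-.18,[(603,464),(686,466)]),("low",-.06,[(422,457),(507,462)])):
    e=np.mean([P(*q,.099) for q in c],0); m=o+xv*(-.085-.044)+yv*y
    print(n,"edge seen",e.round(4),"rack model",m.round(4))
    g=np.r_[e[:2]-.04*xv,.2]; print("  tool shift to 40mm before, z.2:",(R.T@(g-p)*1000).round(1))
print("turn",np.degrees(np.arctan2(R[1,0],R[0,0])-np.arctan2(-yv[1],-yv[0])))
E
```

```text
L 0.5174087030902101 yaw -2.5780129303801376 o [0.60897989 0.02534361]
cubes edge seen [0.4814 0.0887 0.099 ] rack model [0.4828 0.0911]
  tool shift to 40mm before, z.2: [-511.  -446.    31.4]
balls edge seen [ 0.4698 -0.1476  0.099 ] rack model [ 0.472  -0.1487]
  tool shift to 40mm before, z.2: [-292.4 -355.5   31.1]
low edge seen [ 0.4751 -0.0283  0.099 ] rack model [ 0.4774 -0.0288]
  tool shift to 40mm before, z.2: [-402.9 -400.7   31.3]
turn 22.27833282238401
```

```bash
python3 -m pendant '{"slide":[[-36,-44,0],[-36,-44,0],[-36,-44,0],[-36,-44,0],[-36,-44,0]],"turn":[0,0,0,0,0]}' 0 20; python3 -m pendant '{"slide":[[-36,-44,0],[-36,-44,0],[-40,-47,0],[0,0,0],[0,0,0]],"turn":[0,0,0,10,10]}'; python3 -m pendant '{"slide":[[0,0,0],[0,0,0]],"turn":[2.3,0]}'
cat > w.py <<'E'
from h import *
st=get_state(); p=np.array(st["eef_pos"]); R=np.array(st["tcp_rot"])
print(st["t"],p.round(4),R.round(3).tolist(),np.round(st["contact_force"],1),st["gripper_width"])
for n,e in (("balls",(.4708,-.148)),("cubes",(.482,.0895))):
    g=np.r_[e[0]-.04*.999,e[1]+.04*.045,.2]; print(n,(R.T@(g-p)*1000).round(1))
E
python3 w.py
```

```text
t: 0.82
eef_pos: [0.3409, -0.296, 0.2313]
tcp_rot: [[0.337, -0.942, 0.0], [-0.942, -0.337, -0.0], [0.0, -0.0, -1.0]]
contact_force: [1.3, -0.1, 0.6]
gripper_width: 0.0004
t: 1.45
eef_pos: [0.4299, -0.1456, 0.2311]
tcp_rot: [[-0.008, -1.0, -0.0], [-1.0, 0.008, 0.0], [-0.0, 0.0, -1.0]]
contact_force: [0.3, -0.6, 0.5]
gripper_width: -0.0
t: 1.7
eef_pos: [0.4295, -0.1467, 0.2311]
tcp_rot: [[-0.045, -0.999, -0.0], [-0.999, 0.045, 0.0], [-0.0, 0.0, -1.0]]
contact_force: [-0.3, 0.7, -0.6]
gripper_width: 0.0001
1.7 [ 0.4295 -0.1467  0.2311] [[-0.045, -0.999, -0.0], [-0.999, 0.045, 0.0], [-0.0, 0.0, -1.0]] [-0.3  0.7 -0.6] 7.694535144016372e-05
balls [-0.5 -1.3 31.1]
cubes [-238.3   -1.9   31.2]
```

```bash
python3 -m pendant '{"slide":[[0,0,40],[0,0,45],[0,0,45],[0,0,19],[0,0,0]],"turn":[0,0,0,0,0]}'; python3 -m pendant '{"slide":[[0,-15,0],[0,-8,0],[0,-7,0],[0,-7,0],[0,-7,0]],"turn":[0,0,0,0,0]}'; python3 -m pendant '{"slide":[[0,-7,0],[0,-7,0],[0,-7,0],[0,-7,0],[0,-6,0]],"turn":[0,0,0,0,0]}'; python3 -m pendant '{"slide":[[0,-6,0],[0,-6,0],[0,0,0],[0,0,0]],"turn":[0,0,0,0]}'
python3 -c "
from h import *
s=snap('scene','pics/a.png');cv2.imwrite('pics/a.png',cv2.resize(s['frame'][140:360,140:420,::-1],None,fx=2.5,fy=2.5))"
```

```text
t: 2.33
eef_pos: [0.4282, -0.146, 0.0808]
tcp_rot: [[-0.045, -0.999, -0.003], [-0.999, 0.045, 0.002], [-0.002, 0.003, -1.0]]
contact_force: [0.2, 0.5, 0.6]
gripper_width: 0.0
t: 2.95
eef_pos: [0.4739, -0.1488, 0.0824]
tcp_rot: [[-0.045, -0.999, 0.0], [-0.999, 0.045, -0.0], [0.0, -0.0, -1.0]]
contact_force: [0.5, 0.1, -0.5]
gripper_width: -0.0001
t: 3.58
eef_pos: [0.508, -0.1503, 0.0823]
tcp_rot: [[-0.045, -0.999, -0.0], [-0.999, 0.045, -0.0], [0.0, 0.0, -1.0]]
contact_force: [0.8, 0.4, 0.8]
gripper_width: -0.0003
t: 4.08
eef_pos: [0.5194, -0.1508, 0.0822]
tcp_rot: [[-0.045, -0.999, -0.0], [-0.999, 0.045, 0.0], [-0.0, 0.0, -1.0]]
contact_force: [-0.5, -0.2, -0.8]
gripper_width: 0.0001
```

View pics/a.png

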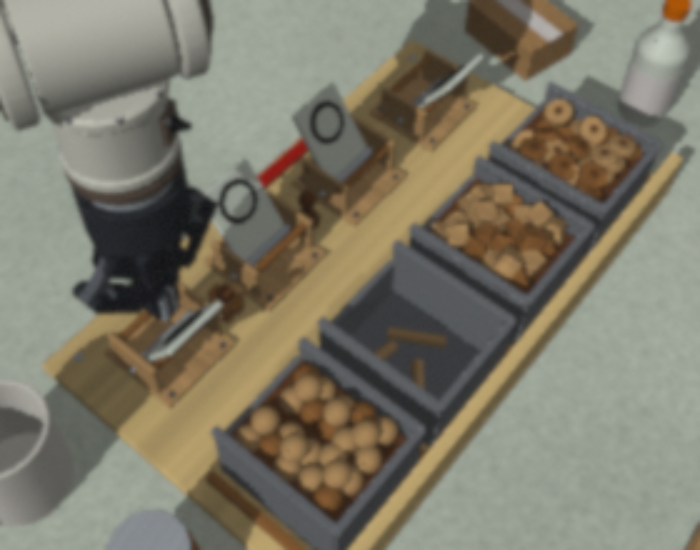

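The balls tag, at (185,330) in this crop, now leans back edge-on like the wheels tag. I'll back off, cross high and push the cubes tag.

```bash
python3 -m pendant '{"slide":[[0,30,0],[0,45,-20],[0,14,-50],[-40,0,-48],[-55,0,0]],"turn":[0,0,0,0,0]}'; python3 -m pendant '{"slide":[[-55,0,0],[-55,0,0],[-33,0,0],[0,0,0]],"turn":[0,0,0,0]}'; python3 w.py
```

```text
t: 4.75
eef_pos: [0.4374, -0.0528, 0.2052]
tcp_rot: [[-0.049, -0.999, 0.009], [-0.999, 0.049, -0.004], [0.003, -0.01, -1.0]]
contact_force: [1.1, 0.2, -0.8]
gripper_width: -0.0001
t: 5.25
eef_pos: [0.4409, 0.0926, 0.2002]
tcp_rot: [[-0.042, -0.999, -0.0], [-0.999, 0.042, 0.0], [-0.0, 0.0, -1.0]]
contact_force: [0.9, -0.0, 0.3]
gripper_width: -0.0004
5.25 [0.4409 0.0926 0.2002] [[-0.042, -0.999, -0.0], [-0.999, 0.042, 0.0], [-0.0, 0.0, -1.0]] [ 0.9 -0.   0.3] -0.0004453368893985852
balls [2.39e+02 1.00e-01 2.00e-01]
cubes [ 1.3 -1.2  0.2]
```

```bash
python3 -m pendant '{"slide":[[0,0,40],[0,0,45],[0,0,33],[0,0,0]],"turn":[0,0,0,0]}'; python3 -m pendant '{"slide":[[0,-15,0],[0,-8,0],[0,-7,0],[0,-7,0],[0,-7,0]],"turn":[0,0,0,0,0]}'; python3 -m pendant '{"slide":[[0,-7,0],[0,-7,0],[0,-7,0],[0,-7,0],[0,-6,0]],"turn":[0,0,0,0,0]}'; python3 -m pendant '{"slide":[[0,-6,0],[0,-6,0],[0,0,0],[0,0,0]],"turn":[0,0,0,0]}'; python3 -m pendant '{"slide":[[0,30,0],[0,45,-20],[0,40,-50],[0,40,-48],[0,0,0]],"turn":[0,0,0,0,0]}'; python3 -m pendant '{"slide":[[0,0,-40],[0,0,0],[0,0,0]],"turn":[0,0,0]}'
python3 -c "
from h import *
s=snap('scene','pics/b.png');t=snap('top','pics/c.png')
a=cv2.resize(s['frame'][140:360,140:420,::-1],(560,440));b=cv2.resize(t['frame'][125:275,130:450,::-1],(800,375))
cv2.imwrite('pics/b.png',a);cv2.imwrite('pics/c.png',b)"
```

```text
t: 5.75
eef_pos: [0.4389, 0.0901, 0.08]
tcp_rot: [[-0.047, -0.999, -0.006], [-0.999, 0.047, 0.0], [0.0, 0.006, -1.0]]
contact_force: [-0.1, -0.4, -0.4]
gripper_width: -0.0002
t: 6.38
eef_pos: [0.4857, 0.0889, 0.0825]
tcp_rot: [[-0.045, -0.999, 0.0], [-0.999, 0.045, -0.0], [0.0, -0.0, -1.0]]
contact_force: [-0.5, -0.8, 0.0]
gripper_width: -0.0001
t: 7.0
eef_pos: [0.5198, 0.0874, 0.0823]
tcp_rot: [[-0.045, -0.999, -0.0], [-0.999, 0.045, -0.0], [0.0, 0.0, -1.0]]
contact_force: [0.2, 0.4, 0.2]
gripper_width: -0.0
t: 7.5
eef_pos: [0.5311, 0.0869, 0.0822]
tcp_rot: [[-0.045, -0.999, -0.0], [-0.999, 0.045, 0.0], [-0.0, 0.0, -1.0]]
contact_force: [-0.1, 0.3, 0.5]
gripper_width: 0.0001
t: 8.12
eef_pos: [0.3786, 0.094, 0.2039]
tcp_rot: [[-0.045, -0.999, 0.011], [-0.999, 0.045, -0.001], [0.0, -0.011, -1.0]]
contact_force: [-0.4, 0.2, -0.2]
gripper_width: -0.0001
t: 8.5
eef_pos: [0.377, 0.0938, 0.2377]
tcp_rot: [[-0.046, -0.999, -0.002], [-0.999, 0.046, 0.0], [-0.0, 0.002, -1.0]]
contact_force: [-0.0, -0.7, -0.6]
gripper_width: 0.0001
```

View pics/b.png

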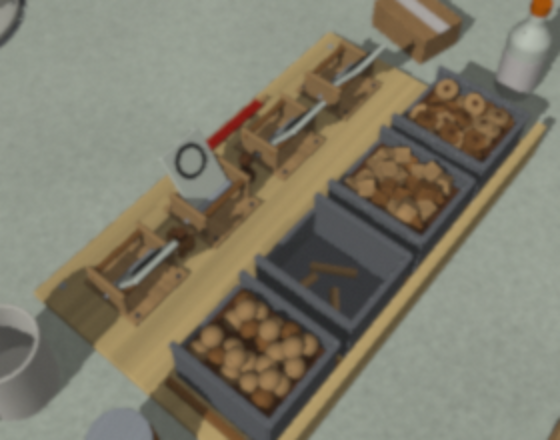

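View pics/c.png

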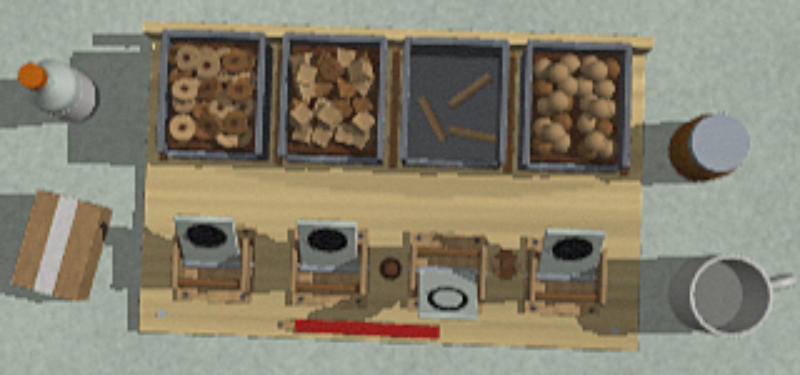

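The wheels, cubes and balls tags now show discs and lean back, at (208,237), (327,240) and (573,248). The low tag still shows its ring at (447,298). Nothing else has moved and the arm is clear.

```bash
python3 -c "
from bench import *
print(close_job())"
```

```text
the job is handed in; nothing more can be done
None
```

I pushed the two wrong tags, cubes and balls, back with the shut fingertip. The wheels tag (back, disc) and the nearly empty bin's tag (forward, ring) were already right, so I left them alone.

The last pictures, from both cameras, showed solid discs leaning back on the three full bins and the open ring leaning forward on the nearly empty one. The bins and other things looked unmoved. The arm was stopped about 0.24 m above the table in front of the rack, touching nothing. The robot clock read about 8.5 s at the last move, the contact force readings stayed around 1 N or less, and no check failed or disagreed.

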